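# Swing out the prop leg of the meter practice board

### The job

On the bench stand two small plywood wiring boards, each with a folding aluminium leg half ajar on its back. Swing the leg of the board that carries the single round meter out, away from its board, until it comes up against its stop, a little past square. Leave that board standing where it is, and do not disturb the other board (with the row of breakers) or its leg.

Things in the scene. Friction and masses are not known exactly. Their poses are not given: they have to be found in the camera images.
- meter_board: Upright plywood board, 240 wide (y) x 15 (x), top 150 mm up, 2.6 kg, loose, on 2 low feet. Origin: middle of underside, on the table; z up. Round black meter (80 across, 30 deep) on its -x face at y=-65; its barrel (52 across, z 66-118) stands out 36 at the back (+x), y=-80. Prop leg on the back, upright hinge at x=+15.5, y=+105 mm. The breaker board is alike, with a row of 5 white breakers.
- meter_leg (a joint): Angle (rad) of the meter board's leg about its upright hinge. 0: flat along the board, pointing to the board's -y; grows as it swings out (anticlockwise from above), pointing along (sin a, -cos a) in the board's frame; 1.75 is the stop. Starts 0.65 to 0.95. Stays where left; about 1 N at its end moves it.
- meter_leg_end (a point): Top corner of the free end of the meter board's leg, 140 mm from the hinge, 150 mm above the table. The leg is a flat gate of aluminium strip 8 mm thick: top bar 24 mm deep (z 126 to 150), open below it, a low bar, and an end post 16 mm wide down to the table.
- breaker_leg_end (a point): The same point on the breaker board's leg, of the same shape and size, also ajar: 140 mm from its hinge, 150 mm above the table. To be left alone, with its board.
There are look-alikes about, which are no part of the job. What is shaped like the meter_board but orange or turquoise is not meant.

How it is judged:
By the outcome, as a careful person would: the job done as asked, in the order asked, and still so for the second after the job is handed in, with the robot touching nothing.
It also fails if it takes over 35 s, if anything falls off the work surface, if the arm or the gripper's body presses on something with over 40 N, if the wrist force passes 120 N, or if a joint passes its speed limit or range.

### The arm

A 7-joint arm with a two-finger parallel gripper is mounted at the origin on the work surface. World frame = base frame: x ahead of the robot, y to its left, z up, the work surface at z = 0. Lengths are in mm, angles in rad, forces in N, time in s.
With the tool pointing down it reaches from about 400 to 875 mm from the base axis. Payload 6.5 kg.
Tool frame: the origin (TCP) lies at the centre of the arm's flange, where the gripper is bolted on; the fingertips stand 166 mm ahead of it and the grasp point (between the pads) lies 147 mm ahead of it; z points along the fingers, y is the line along which they close (so a half turn about z gives the same grasp; the last joint's range is limited). The gripper opens to 88 mm and grips with 3 to 60 N. Pads are 18 mm wide; open, the fingers measure 123 mm over their backs; the gripper's body (75 mm by 187 mm) begins 45 mm behind the grasp point.
Start: joints at [1.123, 0.536, -0.004, 1.538, 0.003, 1.067, -0.071], TCP at [242.184, -603.189, 404.716] pointing down, gripper open.
Joint ranges: [-2.7, 2.7], [-0.37, 2.16], [-1.27, 1.26], [0.24, 2.4], [-1.31, 4.45], [0.19, 1.91], [-2.76, 2.76]. Speed limits (rad/s): [2.39, 2.39, 3.14, 3.14, 3.14, 3.14, 3.14].

### API

Orientations are given as a rotation vector (axis times angle).
In Python, from cell import state, get_image, camera_params, hand_in gives the robot as it stands. The module is installed in compiled form; this text tells all that it offers.
- The arm moves only by the tool carry_out, never from a script. Its argument "rows" is a list of rows, each a list of 5 numbers: the shift along the tool's x, y, z in m, then the turn about the tool's z in rad, then the gripper command: -1 is fully open, 1 is shut, values between are in proportion. In form: [[dx, dy, dz, turn, hand], ...]. A call has 1 to 5 rows; each row is the pose to reach, as a shift and turn from the pose commanded when the call began, along the tool's axes at that moment; what a row does not reach only later rows make up. A row lasts 1/8 s, in which the tool goes at most 62.5 mm and 10.7 degrees, less where a joint would pass 70% of its speed; a pose out of reach is approached as far as the arm can. A call with a gripper value outside its range is refused whole. The fingers move at their own pace and stop on an object; the grip force is fixed at half the most. Time passes only in rows, so rows that repeat a pose let the fingers close. It gives the time, the measured TCP pose, the force, the opening and the grip force at its end, in the units of the state.
- state(): the state, without advancing time (a new reading comes with each control period).
- get_image(name): name is "side" or "top" or "wrist"; returns the picture (420x560x3 uint8, blue, green, red); there is no depth.
- camera_params(name): a dict with "K" (3x3 intrinsics, pixels), "pose" (4x4, takes a point from camera to world coordinates). Camera axes: x right, y up, looking along -z (the intrinsics and any distortion apply to the point x, -y, -z); pixel columns grow to the right and rows downward; lengths in mm; the calibration is good to about 2 mm. A picture is of the moment at which its call begins: read the wrist's pose just before it. camera_params takes no time and is no camera call; for the wrist camera it gives the pose at the moment of the call.
- hand_in(): hands the job in; it is judged then, once.
The state is a dict: "t": time; "qpos": joint angles; "qvel": joint speeds; "joint_efforts": joint torques, N m; "ee_pos": TCP position; "tool_rot": TCP orientation; "contact_force": force on the tool from outside, world axes, zero at the start; "ft_torque": the same for the moment, N m; "gripper_width": finger opening in mm; "finger_force": force on a finger pad.
Only numpy, scipy, OpenCV 4.12 (cv2) and the standard library are available. Lean on these libraries where they do the work, as an engineer would, in place of code of your own. Each camera call takes 0.05 s, during which the arm holds its last target. There are 200 camera calls.

## Working session

There is one attempt and no reset: what is moved stays moved. The work goes in short steps, Python scripts to look and compute and a tool call to move; the robot and the scene stay as the last step left them, time stands still between calls to the robot, and variables do not carry over. Pictures are saved under pics/ and viewed, at most 10 in all, crops included, and the job is handed in when it is done.

Besides the shell and the picture viewer there is one more tool, called by a JSON object that holds its "api" and its "payload", one argument or row to a line. carry_out: Moves the arm, as the interface text tells. Its arguments: {"type":"object","properties":{"rows":{"type":"array"}},"required":["rows"]}

```bash
mkdir -p pics; python3 - <<'E'
from cell import *
import cv2
s=state();print(s['t'],s['ee_pos'],s['tool_rot'],s['gripper_width'])
for n in("side","top"):
    cv2.imwrite(f"pics/{n}1.png",get_image(n)); p=camera_params(n);print(n,p)
E
```

```text
0.0 [ 242.04275189 -602.90331191  403.85258597] [-3.08287817e+00 -5.95762849e-01  6.66292384e-04] 88.40257088362353
side {'K': array([[397.33788469,   0.        , 279.43519983],
       [  0.        , 397.33788469, 214.0167481 ],
       [  0.        ,   0.        ,   1.        ]]), 'pose': array([[-9.24038556e-01,  2.66963375e-01, -2.73648137e-01,
         1.32588781e+02],
       [-3.81646208e-01, -6.02341384e-01,  7.01092739e-01,
         7.31137238e+02],
       [ 2.23364868e-02,  7.52273496e-01,  6.58472223e-01,
         8.37926165e+02],
       [ 0.00000000e+00,  0.00000000e+00,  0.00000000e+00,
         1.00000000e+00]])}
top {'K': array([[390.73593536,   0.        , 283.91373275],
       [  0.        , 390.73593536, 206.33188655],
       [  0.        ,   0.        ,   1.        ]]), 'pose': array([[ 2.92602560e-02,  9.93959175e-01, -1.05778048e-01,
         3.19207223e+02],
       [-9.99530552e-01,  2.81330772e-02, -1.21328536e-02,
        -5.44913054e+01],
       [-9.08369918e-03,  1.06083401e-01,  9.94315744e-01,
         1.17398798e+03],
       [ 0.00000000e+00,  0.00000000e+00,  0.00000000e+00,
         1.00000000e+00]])}
```

View pics/side1.png

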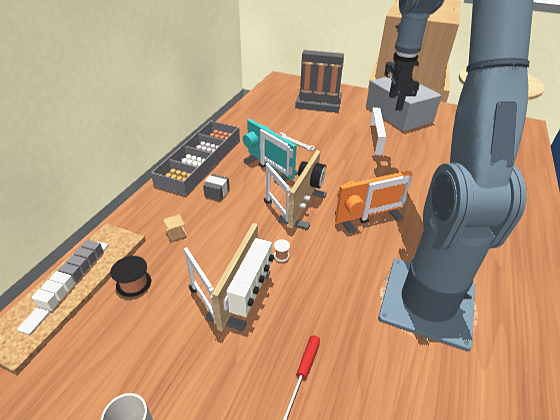

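View pics/top1.png

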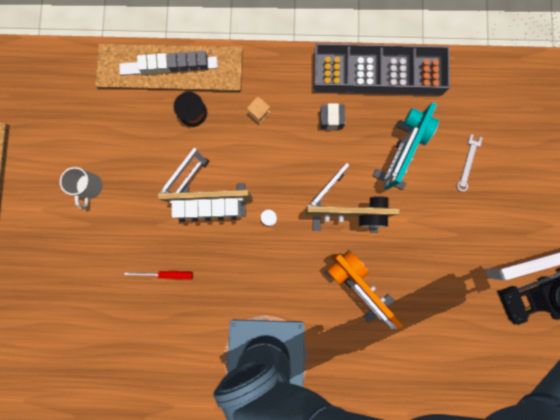

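Candidates: the meter board with its leg at top px (347,166); the breaker board's leg at (200,155); the turquoise board at (410,150); the orange one at (365,290). By the description I choose the plywood board with the single round meter at (353,211). Its hinge is near (312,207) and the leg points up and to the right. Next is one close crop from both views to check this.

```bash
python3 - <<'E'
import cv2,numpy as np
a=cv2.imread("pics/top1.png")[150:240,295:415];b=cv2.imread("pics/side1.png")[140:235,250:340]
a=cv2.resize(a,(440,330),interpolation=2);b=cv2.resize(b,(313,330),interpolation=2)
cv2.imwrite("pics/crop1.png",np.hstack([a,b]))
E
```

```text
(no output)
```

View pics/crop1.png

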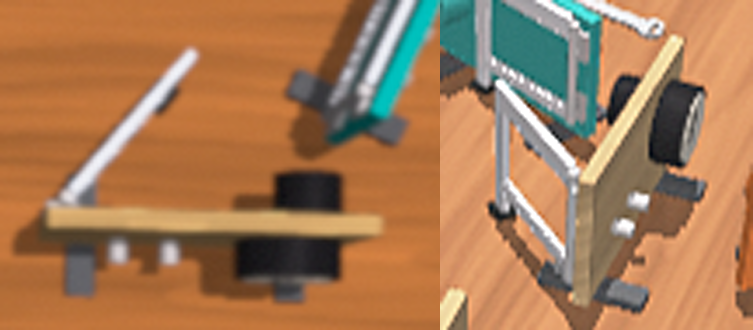

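The crop confirms a plywood board with a single round meter. Its leg end is at top px (347.9,164.7) and side px (267.3,164.4). The hinge is at top px (311.9,204.5) and side px (289.4,190.3). Now I triangulate these.

```bash
cat > h.py <<'E'
from cell import *
import numpy as np
def ray(n,px):
    p=camera_params(n);d=np.linalg.inv(p['K'])@[px[0],px[1],1];return p['pose'][:3,3],p['pose'][:3,:3]@(d*[1,-1,-1])
def onz(n,px,z):
    o,d=ray(n,px);return o+d*(z-o[2])/d[2]
def tri(a,b):
    (o,d),(p,e)=ray("top",a),ray("side",b)
    s=np.linalg.lstsq(np.c_[d,-e],p-o,rcond=None)[0];u,v=o+s[0]*d,p+s[1]*e
    return (u+v)/2,np.linalg.norm(u-v)
E
python3 - <<'E'
from h import *
from scipy.spatial.transform import Rotation as R
np.set_printoptions(precision=1,suppress=True)
for n,a,b in [("end",(347.9,164.7),(267.3,164.4)),("hinge",(311.9,204.5),(289.4,190.3))]: print(n,*tri(a,b),onz("top",a,150),onz("side",b,150))
for n,a in [("bl",(307.8,209.5)),("br",(398.9,211.4)),("brk end",(196,150)),("brk end2",(205,160)),("teal near",(388,186)),("teal top",(388,180))]: print(n,onz("top",a,150))
np.set_printoptions(precision=3)
s=state();print(R.from_rotvec(s['tool_rot']).as_matrix())
E
```

```text
end [ 545.7 -210.3  142. ] 0.8028023242466339 [ 544.4 -209.   150. ] [ 540.6 -199.5  150. ]
hinge [ 435.5 -116.2  142.2] 1.0251285774836814 [ 435.1 -115.6  150. ] [ 431.6 -106.7  150. ]
bl [ 421.5 -105.1  150. ]
br [ 423.3 -344.1  150. ]
brk end [573.4 198.2 150. ]
brk end2 [546.7 172.6 150. ]
teal near [ 490.  -315.5  150. ]
teal top [ 506.  -315.5  150. ]
[[ 0.928  0.373 -0.001]
 [ 0.373 -0.928  0.001]
 [-0.    -0.002 -1.   ]]
```

```bash
cat >> h.py <<'E'
from scipy.spatial.transform import Rotation as Rt
H=np.array([436,-115.]);r=120
def c(a,gap=0):
    u=np.array([np.sin(a),-np.cos(a)]);n=np.array([np.cos(a),np.sin(a)])
    M=Rt.from_rotvec(state()['tool_rot']).as_matrix()[:2]
    e=17.5*abs(M[:,1]@n)+9*abs(M[:,0]@n)
    return H+r*u-(4+e+gap)*n
def shift(p):
    s=state();return Rt.from_rotvec(s['tool_rot']).as_matrix().T@(np.array(p)-s['ee_pos'])
E
python3 - <<'E'
from h import *
np.set_printoptions(precision=1,suppress=True)
s=state();print(c(.86,25),shift([*c(.86,25),440]),s['contact_force'])
for a in np.arange(.86,1.8,.1):print(a,c(a))
E
```

```text
[ 497.6 -227.4] [ 377.  -253.3  -35.7] [ 0.6 -0.3  0.2]
0.86 [ 513.9 -208.5]
0.96 [ 522.2 -201.1]
1.06 [ 529.9 -192.8]
1.16 [ 537.  -183.7]
1.2599999999999998 [ 543.2 -173.8]
1.3599999999999999 [ 548.4 -163.1]
1.46 [ 552.6 -151.8]
1.5599999999999998 [ 555.7 -139.9]
1.6599999999999997 [ 557.6 -127.6]
1.7599999999999998 [ 558.2 -114.9]
```

{"api": "carry_out", "payload": {
  "rows": [
    [0, 0, -0.036, 0, 1],
    [0.048, -0.032, -0.036, 0, 1],
    [0.096, -0.064, -0.036, 0, 1],
    [0.144, -0.096, -0.036, 0, 1],
    [0.192, -0.128, -0.036, 0, 1]
  ]
}}

```text
t: 0.72
ee_pos: [373.4, -411.1, 440.5]
tool_rot: [-3.084, -0.596, 0.0]
contact_force: [1.1, -0.4, -0.0]
gripper_width: 39.9
finger_force: 0.0
```

{"api": "carry_out", "payload": {
  "rows": [
    [0.046, -0.031, 0, 0, 1],
    [0.092, -0.062, 0, 0, 1],
    [0.138, -0.094, 0, 0, 1],
    [0.185, -0.125, 0, 0, 1],
    [0.185, -0.125, 0, 0, 1]
  ]
}}

```text
t: 1.35
ee_pos: [500.1, -223.1, 440.5]
tool_rot: [-3.08, -0.609, -0.002]
contact_force: [-0.7, -0.5, -0.2]
gripper_width: 0.4
finger_force: 0.0
```

```bash
python3 - <<'E'
from h import *
import cv2
np.set_printoptions(precision=3,suppress=True)
s=state();print(s['t'],s['ee_pos'],s['tool_rot'],s['gripper_width'],s['contact_force'],shift([*c(.86,25),281]))
a=get_image("top")[130:260,270:440];b=get_image("side")[110:240,230:360]
cv2.imwrite("pics/2.png",np.hstack([cv2.resize(a,None,fx=2.6,fy=2.6),cv2.resize(b,None,fx=2.6,fy=2.6)]))
E
```

```text
1.35 [ 500.103 -223.057  440.52 ] [-3.08  -0.609 -0.002] 0.3610759716909906 [-0.719 -0.494 -0.244] [ -4.213   3.327 159.507]
```

View pics/2.png

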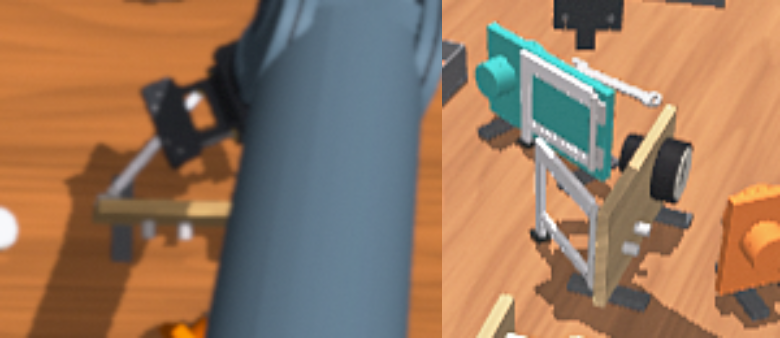

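The view shows the shut fingers above the wedge between leg and board, with the leg unmoved. I now descend to fingertip height about z=115.

{"api": "carry_out", "payload": {
  "rows": [
    [-0.008, 0.006, 0.03, 0, 1],
    [-0.008, 0.006, 0.075, 0, 1],
    [-0.008, 0.006, 0.12, 0, 1],
    [-0.008, 0.006, 0.16, 0, 1],
    [-0.008, 0.006, 0.16, 0, 1]
  ]
}}

```text
t: 2.08
ee_pos: [490.4, -237.5, 278.2]
tool_rot: [-3.082, -0.592, 0.009]
contact_force: [1.3, 0.3, 0.5]
gripper_width: 0.1
finger_force: 0.0
```

```bash
python3 - <<'E'
from h import *
import cv2
np.set_printoptions(precision=1,suppress=True)
s=state();print(s['t'],s['ee_pos'],s['contact_force'])
for a in (.86,.96,1.06,1.16,1.26,1.36,1.46,1.56,1.63,1.68,1.72,1.75,1.78):print(a,shift([*c(a),281]))
b=get_image("side")[110:240,230:360]
cv2.imwrite("pics/3.png",cv2.resize(b,None,fx=3.5,fy=3.5,interpolation=2))
E
```

```text
2.075 [ 490.4 -237.5  278.2] [1.3 0.3 0.5]
0.86 [ 32.6 -18.3  -2.9]
0.96 [ 43.  -22.1  -2.9]
1.06 [ 53.3 -26.9  -2.9]
1.16 [ 63.2 -32.7  -3. ]
1.26 [ 72.6 -39.7  -3. ]
1.36 [ 81.5 -47.6  -3. ]
1.46 [ 89.6 -56.6  -3. ]
1.56 [ 96.9 -66.5  -3. ]
1.63 [101.4 -74.   -3. ]
1.68 [104.3 -79.5  -3. ]
1.72 [106.4 -84.1  -3. ]
1.75 [107.9 -87.6  -3. ]
1.78 [109.3 -91.2  -3. ]
```

View pics/3.png

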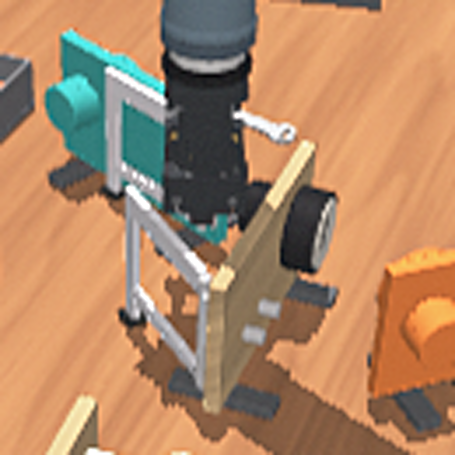

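The fingers stand in the wedge behind the leg, clear of leg, board and barrel. I sweep gently along the arc.

{"api": "carry_out", "payload": {
  "rows": [
    [0.016, -0.009, -0.003, 0, 1],
    [0.027, -0.015, -0.003, 0, 1],
    [0.037, -0.02, -0.003, 0, 1],
    [0.045, -0.023, -0.003, 0, 1],
    [0.053, -0.027, -0.003, 0, 1]
  ]
}}

```text
t: 2.75
ee_pos: [531.9, -191.4, 283.7]
tool_rot: [3.084, 0.596, -0.001]
contact_force: [-1.3, -0.7, -0.1]
gripper_width: 0.5
finger_force: 0.4
```

{"api": "carry_out", "payload": {
  "rows": [
    [0.007, -0.004, 0, 0, 1],
    [0.014, -0.008, 0, 0, 1],
    [0.021, -0.014, 0, 0, 1],
    [0.028, -0.02, 0, 0, 1],
    [0.028, -0.02, 0, 0, 1]
  ]
}}

```text
t: 3.38
ee_pos: [550.8, -161.5, 283.8]
tool_rot: [-3.084, -0.599, -0.001]
contact_force: [-0.1, 0.8, -0.3]
gripper_width: 0.6
finger_force: 0.0
```

```bash
python3 - <<'E'
from h import *
import cv2
np.set_printoptions(precision=1,suppress=True)
s=state();print(s['t'],s['ee_pos'],s['contact_force'],s['tool_rot'])
for a in (1.36,1.46,1.56,1.63,1.68,1.72,1.75,1.78,1.81):print(a,shift([*c(a),281]))
a=get_image("top")[130:260,270:400];b=get_image("side")[110:240,230:360]
cv2.imwrite("pics/4.png",cv2.resize(np.hstack([a,b]),None,fx=3,fy=3,interpolation=2))
E
```

```text
3.375 [ 550.8 -161.5  283.8] [-0.1  0.8 -0.3] [-3.1 -0.6 -0. ]
1.36 [-2.8  0.6  2.8]
1.46 [ 5.4 -8.3  2.8]
1.56 [ 12.7 -18.2   2.8]
1.63 [ 17.3 -25.6   2.8]
1.68 [ 20.2 -31.2   2.8]
1.72 [ 22.4 -35.8   2.8]
1.75 [ 23.8 -39.3   2.8]
1.78 [ 25.2 -42.8   2.8]
1.81 [ 26.5 -46.5   2.8]
```

View pics/4.png

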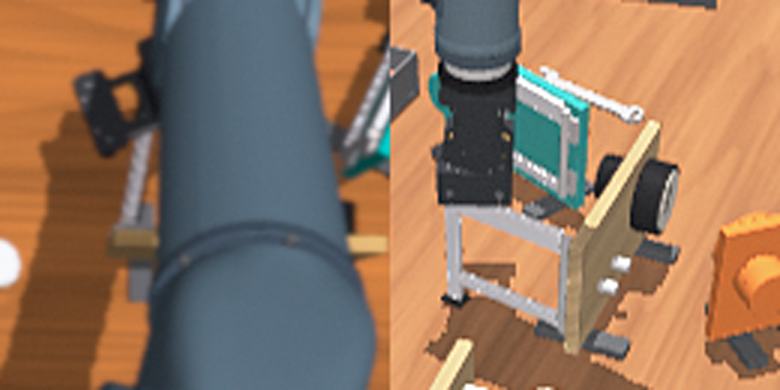

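The leg follows at about 1.35 rad and the board is where it was. I continue, then take fine steps near the stop.

{"api": "carry_out", "payload": {
  "rows": [
    [0.006, -0.009, 0, 0, 1],
    [0.011, -0.015, 0, 0, 1],
    [0.015, -0.021, 0, 0, 1],
    [0.018, -0.026, 0, 0, 1],
    [0.018, -0.026, 0, 0, 1]
  ]
}}

```text
t: 4.1
ee_pos: [557.4, -131.1, 283.7]
tool_rot: [-3.084, -0.598, -0.001]
contact_force: [-0.5, -1.0, -0.6]
gripper_width: 0.5
finger_force: 0.0
```

{"api": "carry_out", "payload": {
  "rows": [
    [0.001, -0.002, 0, 0, 1],
    [0.002, -0.003, 0, 0, 1],
    [0.003, -0.005, 0, 0, 1],
    [0.003, -0.005, 0, 0, 1]
  ]
}}

```text
t: 4.6
ee_pos: [558.2, -125.9, 283.7]
tool_rot: [-3.084, -0.596, 0.0]
contact_force: [0.4, 0.5, -0.4]
gripper_width: 0.7
finger_force: 0.1
```

{"api": "carry_out", "payload": {
  "rows": [
    [0.0005, -0.0015, 0, 0, 1],
    [0.001, -0.003, 0, 0, 1],
    [0.001, -0.003, 0, 0, 1]
  ]
}}

```text
t: 4.97
ee_pos: [558.0, -122.7, 283.7]
tool_rot: [-3.084, -0.597, 0.0]
contact_force: [0.3, -0.8, -1.2]
gripper_width: 0.1
finger_force: 0.1
```

{"api": "carry_out", "payload": {
  "rows": [
    [0.0008, -0.002, 0, 0, 1],
    [0.0015, -0.0035, 0, 0, 1],
    [0.0015, -0.0035, 0, 0, 1]
  ]
}}

```text
t: 5.35
ee_pos: [558.0, -119.3, 283.7]
tool_rot: [3.084, 0.596, -0.0]
contact_force: [0.0, -1.7, 1.0]
gripper_width: 0.7
finger_force: 0.6
```

{"api": "carry_out", "payload": {
  "rows": [
    [0.0008, -0.002, 0, 0, 1],
    [0.0008, -0.002, 0, 0, 1]
  ]
}}

```text
t: 5.6
ee_pos: [557.9, -118.6, 283.7]
tool_rot: [3.083, 0.593, -0.001]
contact_force: [-0.4, -6.4, -0.6]
gripper_width: 0.5
finger_force: 2.9
```

{"api": "carry_out", "payload": {
  "rows": [
    [0.0008, -0.002, 0, 0, 1],
    [0.0008, -0.002, 0, 0, 1]
  ]
}}

```text
t: 5.85
ee_pos: [557.7, -117.7, 283.8]
tool_rot: [3.082, 0.591, -0.002]
contact_force: [-1.2, -9.0, -0.1]
gripper_width: 0.4
finger_force: 4.4
```

Force rose to 6 N and then 9 N with the motion held back, so the leg is on its stop. I back off and rise.

{"api": "carry_out", "payload": {
  "rows": [
    [-0.003, 0.01, 0, 0, 1],
    [-0.01, 0.03, 0, 0, 1],
    [-0.01, 0.03, -0.05, 0, 1],
    [-0.01, 0.03, -0.11, 0, 1],
    [-0.01, 0.03, -0.16, 0, 1]
  ]
}}

```text
t: 6.48
ee_pos: [560.2, -146.0, 446.1]
tool_rot: [-3.084, -0.597, -0.003]
contact_force: [0.9, -0.5, 0.2]
gripper_width: 0.1
finger_force: 0.0
```

{"api": "carry_out", "payload": {
  "rows": [
    [-0.05, 0.03, 0, 0, 1],
    [-0.1, 0.06, 0, 0, 1],
    [-0.15, 0.09, 0, 0, 1],
    [-0.2, 0.12, 0, 0, 1],
    [-0.25, 0.15, 0, 0, 1]
  ]
}}

```text
t: 7.1
ee_pos: [382.9, -379.8, 444.0]
tool_rot: [3.084, 0.598, 0.002]
contact_force: [-0.3, -1.7, 0.0]
gripper_width: 0.7
finger_force: 0.0
```

{"api": "carry_out", "payload": {
  "rows": [
    [-0.04, 0.03, 0, 0, 1],
    [-0.08, 0.06, 0, 0, 1],
    [-0.12, 0.09, 0, 0, 1],
    [-0.12, 0.09, 0, 0, 1]
  ]
}}

```text
t: 7.6
ee_pos: [302.9, -510.0, 443.5]
tool_rot: [3.085, 0.586, -0.002]
contact_force: [-0.0, 0.2, -0.1]
gripper_width: 0.7
finger_force: 0.0
```

```bash
python3 - <<'E'
from h import *
import cv2
s=state();print(s['t'],s['ee_pos'],s['contact_force'])
T=get_image("top");S=get_image("side");cv2.imwrite("pics/t5.png",T);cv2.imwrite("pics/s5.png",S)
a=T[130:240,150:420];b=S[140:240,250:340]
cv2.imwrite("pics/5.png",np.hstack([cv2.resize(a,(540,220),interpolation=2),cv2.resize(b,(198,220),interpolation=2)]))
a=T[145:235,295:415];b=cv2.imread("pics/top1.png")[145:235,295:415]
cv2.imwrite("pics/6.png",cv2.resize(np.hstack([b,a]),None,fx=3.3333,fy=3.3333,interpolation=2))
E
```

```text
7.6 [ 302.94586861 -510.03684981  443.53645849] [-6.62260312e-05  2.34008442e-01 -5.62017157e-02]
```

View pics/5.png

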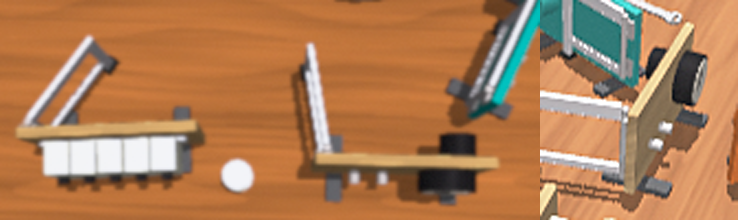

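View pics/6.png

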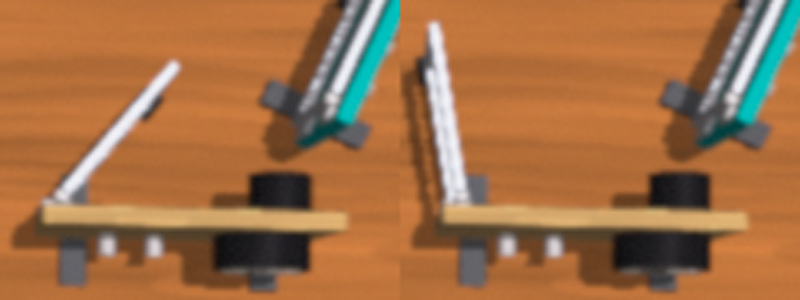

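The board sits at the same pixels as before. The leg now stands past square, from about (304,152) down to its hinge, and the breaker and turquoise boards are unchanged. The sharp force rise showed the stop, so I hand in.

```bash
python3 -c "
from cell import *
print(hand_in())"
```

```text
the job is handed in; nothing more can be done
None
```

The meter board's leg has been swung out against its stop, where the force rose to 9 N; the after picture shows it a little past square and its board and the breaker board unmoved, and the job was handed in at about 7.7 s.

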